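# Close the tall tin with the inner lid and hand up its outer cover

## Task

The inner lid and the outer cover lie nested, one on the other: carry the two together to the taller of the two open tins and lower them into its mouth, so that the inner lid sits fully down and you have let go of its knob. Then lift the outer cover alone, straight up and off the knob, leaving the inner lid undisturbed in the tin, and finish while holding the cover level in the gripper, clear above the knob, for me to take. Do not drop the lids or take them apart before they sit in the tin, and do not push the tins or the things standing around out of place.

Things in the scene. Friction and masses are not known exactly. Their poses are not given: they have to be found in the camera images.
- tall_tin: The taller open round steel tin, loose, empty, 0.45 kg. 90 mm high, 56 mm outside diameter (58 mm over the rim bead), mouth 50 mm wide. Origin: centre of its underside, z up, so its rim is at z = 90 mm in its frame.
- short_tin: The shorter open tin, not to be used: same diameter, 62 mm high. Origin: centre of its underside, z up. The two tins may stand in either place.
- inner_lid: Round steel lid with wooden knob, 0.13 kg, standing on its plug on the table. Origin: centre of the plug's underside, z up. z 0-14 mm: plug, 45 mm diameter, tapered to 38 at the bottom; 14-18: flange, 58 mm, rests on the tin's rim when seated (origin then 76 mm above the tall tin's); above it a shoulder tapering 22 to 18 mm, then the 18 mm round knob up to z = 74 mm.
- outer_cover: Round steel cover, 0.08 kg, loose on the inner lid's flange, carried when that is lifted. Origin: centre of its disc's underside, z up; nested 18 mm above the inner lid's. Disc 70 mm, 4 thick, 26 mm hole for the knob; skirt 66 inside, 70 outside, hangs to z = -8 mm; collar round the hole, 36 mm outside, z 4-28 mm, is the place to grip it; nested, the knob stands 28 mm out of it.
- jar: Bystander: spice jar, 45 mm diameter, 105 mm high. Origin: centre of its underside.
- ring_cutter: Bystander: steel ring cutter, 70 mm diameter, 34 mm high. Origin: centre of its underside.
- kitchen_timer: Bystander: white round wind-up timer, 62 mm diameter, 42 mm high. Origin: centre of its underside.
Mind the look-alikes: they are no part of the job. What is shaped like the outer_cover but blue is not meant. Leave any purple look-alike of the tall_tin alone.

How it is judged:
By the outcome, as a careful person would: the job done as asked, in the order asked, and still so for the second after the job is handed in, while the arm keeps its last pose, push and grip.
It also fails if it takes over 48 s, if anything falls off the work surface, if the arm or the gripper's body presses on something with over 40 N, if the wrist force passes 120 N, or if a joint passes its speed limit or range.

## Robot

A 7-joint arm with a two-finger parallel gripper is mounted at the origin on a cart in front of the work surface, level with it; the furniture and walls round the work are solid. World frame = base frame: x ahead of the robot, y to its left, z up, the work surface at z = 0. Lengths are in m, angles in rad, forces in N, time in s.
With the tool pointing down it reaches from about 0.35 to 0.9 m from the base axis. Payload 8.1 kg.
Tool frame: the origin (TCP) lies midway between the tips of the shut fingers; the grasp point (between the pads) lies arm.grip_point_offset behind it (arm.grip_point_offset is the distance from the TCP to the grasp point, in m); y points along the fingers, z is the direction in which the jaws open and shut, and the axes are right-handed (so a half turn about y gives the same grasp; the last joint's range is limited). The gripper opens to 92 mm and grips with 3 to 60 N. Pads are 19 mm wide; open, the fingers measure 130 mm over their backs; the gripper's body (75 mm by 190 mm) begins 47 mm behind the grasp point.
Start: joints at [-1.443, 0.434, 0.025, 1.573, -0.012, 1.134, -0.075], TCP at [0.143, 0.608, 0.227] pointing down, gripper open.
Joint ranges: [-2.62, 2.62], [-0.44, 2.09], [-1.27, 1.32], [0.08, 2.57], [-1.32, 4.46], [0.12, 2], [-2.74, 2.74]. Speed limits (rad/s): [2.22, 2.22, 3.01, 3.01, 3.14, 3.14, 3.14].

## Interface

Orientations are given as a rotation vector (axis times angle).
In Python, from cell import arm, get_image, camera_info gives the robot as it stands.
- The arm moves only by the tool carry_out, never from a script. Its argument "steps" is one flat list of numbers, 5 for each row, row after row: the opening, from 0 (shut) to 1 (fully open), then the shift along the world's x, y, z in units of 0.1 m (1.0 is 0.1 m), then the turn about the world's z in units of 45 degrees (1.0 is 45 degrees). In form: [hand, dx, dy, dz, spin, hand, dx, dy, dz, spin, ...]. A call has 1 to 12 rows; each row is the pose to reach, as a shift and turn from the pose commanded when the call began; what a row does not reach only later rows make up. A row lasts 1/10 s, in which the tool goes at most 50 mm and 8.59 degrees, less where a joint would pass 70% of its speed; a pose out of reach is approached as far as the arm can. A call with a number of a shift or a turn outside -1 to 1 is refused whole. A call with a gripper value outside its range is refused whole. The fingers move at their own pace and stop on an object; "grip_force" is the grip in N (left out, the last holds). Time passes only in rows, so rows that repeat a pose let the fingers close. It gives the time, the measured TCP pose, the force and the opening at its end, in the units of the state.
- arm.observe(): the state, without advancing time (a new reading comes with each control period).
- get_image(name): name is "scene" or "top" or "wrist"; returns (picture, depth): 384x512x3 uint8, red, green, blue; 384x512 float32, m along the optical axis (not along the pixel's ray), 0 where there is no reading.
- camera_info(name): a dict with "fovy" (degrees; the focal length in pixels is half the picture's height over the tangent of half this angle, whatever the lens; pixels are square), "cx", "cy" (the principal point, pixels), "R" (3x3) and "t" (3): a world point X has camera coordinates R X + t; the wrist camera has in their place "tool_from_camera" (4x4, takes a point from camera to tool coordinates, whose origin is the TCP and whose axes are the tool frame's). Camera axes: x right, y down, z forward; pixel columns grow to the right and rows downward; lengths in m; the calibration is good to about 2 mm. A picture is of the moment at which its call begins: read the wrist's pose just before it. camera_info takes no time and is no camera call.
- arm.sign_off(): hands the job in, once; it reports no verdict.
The state is a dict: "clock": time; "joints": joint angles; "dq": joint speeds; "joint_efforts": joint torques, N m; "position": TCP position; "ee_rot": TCP orientation; "force": force on the tool from outside, world axes, zero at the start; "ft_torque": the same for the moment, N m; "width": opening from 0.0 (shut) to 1.0 (fully open).
Only numpy, scipy, OpenCV 4.12 (cv2) and the standard library are available. Lean on these libraries where they do the work, as an engineer would, in place of code of your own. Each camera call takes 0.05 s, during which the arm holds its last target. There are 200 camera calls.

## Working session

There is one attempt and no reset: what is moved stays moved. The work goes in short steps, Python scripts to look and compute and a tool call to move; the robot and the scene stay as the last step left them, time stands still between calls to the robot, and variables do not carry over. Pictures are saved under pics/ and viewed, about 8 in all and at most 12, crops included, and the job is handed in when it is done.

Besides the shell and the picture viewer there is one more tool, called by a JSON object that holds its "name" and its "arguments". carry_out: Moves the arm, as the interface text tells. Shifts and turns lie within -1 to 1; 1 stands for 0.1 m of shift or 45 degrees of turn. Its arguments: {"type":"object","properties":{"steps":{"type":"array","items":{"type":"number"}},"grip_force":{"type":"number"}},"required":["steps"]}

```bash
mkdir -p pics; ls; python3 - <<'E'
from cell import arm,get_image,camera_info
import cv2,numpy as np
s=arm.observe();print({k:np.round(v,3) for k,v in s.items()}, arm.grip_point_offset)
for n in("scene","top"):
    p,d=get_image(n);np.savez(f"pics/{n}0.npz",p=p,d=d)
    cv2.imwrite(f"pics/{n}0.png",p[...,::-1]);print(n,camera_info(n))
print(camera_info("wrist"))
E
```

```text
pics
{'clock': np.float64(0.0), 'joints': array([-1.443,  0.435,  0.025,  1.574, -0.012,  1.134, -0.075]), 'dq': array([ 0.   , -0.001, -0.001,  0.001, -0.   ,  0.001, -0.   ]), 'joint_efforts': array([ 0.0000e+00, -6.6785e+01,  9.8500e-01, -3.1447e+01, -6.1000e-02,
        4.3000e-02,  0.0000e+00]), 'position': array([0.143, 0.608, 0.226]), 'ee_rot': array([-1.565,  0.181, -0.181]), 'force': array([ 0.241, -0.782, -0.726]), 'ft_torque': array([0.037, 0.006, 0.024]), 'width': np.float64(1.0)} 0.0188
scene {'fovy': 52.52951808613874, 'cx': 258.3610504345314, 'cy': 190.9075786611834, 'R': array([[ 0.87211776, -0.48928957, -0.00251587],
       [-0.33990008, -0.60212883, -0.72243256],
       [ 0.35196384,  0.63090141, -0.69143681]]), 't': array([-0.58058093,  0.0213076 ,  1.01028738])}
top {'fovy': 55.278960312707746, 'cx': 253.2638748318566, 'cy': 196.61248686538934, 'R': array([[-1.43562040e-03, -9.99941788e-01,  1.06939145e-02],
       [-9.93320380e-01,  1.92083724e-04, -1.15388847e-01],
       [ 1.15380075e-01, -1.07881378e-02, -9.93262832e-01]]), 't': array([-0.27829917,  0.48949244,  0.95985653])}
{'fovy': 68.51059605528621, 'cx': 255.73452015362028, 'cy': 185.40290622102597, 'tool_from_camera': array([[ 1.86276185e-04,  9.52901848e-01,  3.03278805e-01,
        -8.25094588e-02],
       [-4.37650705e-04, -3.03278704e-01,  9.52901798e-01,
        -1.57158036e-01],
       [ 9.99999887e-01, -3.10233095e-04,  3.60544566e-04,
        -1.11667203e-03],
       [ 0.00000000e+00,  0.00000000e+00,  0.00000000e+00,
         1.00000000e+00]])}
```

View pics/scene0.png

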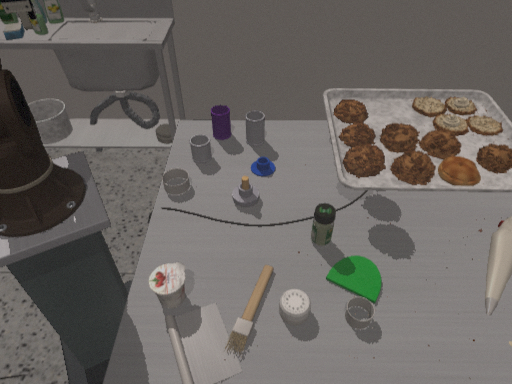

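View pics/top0.png

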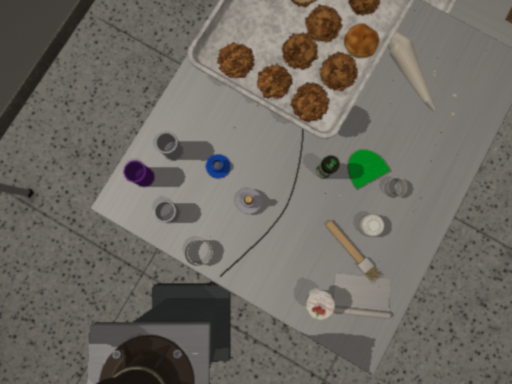

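Scene view: nested lids (245,190), tall steel tin (256,127), short tin (201,148), purple tin (221,122), blue cover (263,166). Top view: lids (248,200), tall tin (167,144), short tin (165,211), purple (138,174), blue cover (218,166), ring cutter (200,252), jar (329,166).

```bash
cat > h.py <<'E'
from cell import arm,get_image,camera_info
import cv2,numpy as np
from scipy.spatial.transform import Rotation as Ro
def cam(n,pose=None):
    c=camera_info(n);f=192/np.tan(np.radians(c["fovy"]/2))
    if n=="wrist":
        T=np.eye(4);T[:3,:3]=Ro.from_rotvec(pose["ee_rot"]).as_matrix();T[:3,3]=pose["position"]
        W=T@c["tool_from_camera"];A=W[:3,:3];o=W[:3,3]
    else: A=np.array(c["R"]).T;o=-A@np.array(c["t"])
    return f,c["cx"],c["cy"],A,o
def ray(C,uv):
    f,cx,cy,A,o=C;uv=np.asarray(uv,float)
    return np.stack([(uv[...,0]-cx)/f,(uv[...,1]-cy)/f,np.ones(uv.shape[:-1])],-1)@A.T
def plane(C,uv,z):
    r=ray(C,uv);o=C[4];return o+r*((z-o[2])/r[...,2])[...,None]
def cloud(C,d):
    v,u=np.mgrid[:d.shape[0],:d.shape[1]]
    P=C[4]+ray(C,np.stack([u,v],-1))*d[...,None];P[d<=0]=np.nan;return P
E
python3 - <<'E'
from h import *
np.set_printoptions(precision=4,suppress=True)
PC={}
for n in("scene","top"):
    z=np.load(f"pics/{n}0.npz");PC[n]=cloud(cam(n),z["d"])
seeds=dict(lids=(248,200),tall=(167,144),short=(165,211),purple=(138,174),blue=(218,166),ring=(200,252),jar=(329,166),timer=(373,226))
C=cam("top")
for k,uv in seeds.items():
    c0=plane(C,uv,0.04)[:2]
    for n in PC:
        P=PC[n].reshape(-1,3);m=(np.hypot(*(P[:,:2]-c0).T)<.055)&(P[:,2]>.01)&(P[:,2]<.2);Q=P[m]
        if len(Q)<10: print(k,n,len(Q));continue
        t=Q[:,2].max();T=Q[Q[:,2]>np.percentile(Q[:,2],97)-.008]
        (cc,r)=cv2.minEnclosingCircle(T[:,:2].astype(np.float32))
        print(k,n,len(Q),"z98",np.percentile(Q[:,2],98).round(4),"max",t.round(4),"top circle",np.round(cc,4),round(r,4),"all",Q[:,:2].mean(0))
p=np.load("pics/top0.npz")["p"]
cv2.imwrite("pics/topcrop.png",cv2.resize(p[110:280,100:300,::-1],None,fx=4,fy=4,interpolation=2)[:600])
E
```

```text
lids scene 534 z98 0.0722 max 0.0748 top circle [ 0.4775 -0.2658] 0.0104 all [ 0.4735 -0.2746]
lids top 513 z98 0.0755 max 0.0784 top circle [ 0.4779 -0.2659] 0.0083 all [ 0.4776 -0.2659]
tall scene 568 z98 0.0893 max 0.0911 top circle [ 0.6231 -0.0568] 0.0309 all [ 0.6189 -0.063 ]
tall top 466 z98 0.0934 max 0.0952 top circle [ 0.6238 -0.0541] 0.0294 all [ 0.6237 -0.0538]
short scene 455 z98 0.0616 max 0.0628 top circle [ 0.4493 -0.0499] 0.03 all [ 0.4465 -0.0538]
short top 270 z98 0.065 max 0.0677 top circle [ 0.449  -0.0487] 0.0294 all [ 0.4492 -0.0471]
purple scene 548 z98 0.0889 max 0.0904 top circle [0.5478 0.026 ] 0.0309 all [0.5441 0.0148]
purple top 496 z98 0.0928 max 0.0945 top circle [0.5483 0.0246] 0.0292 all [0.5486 0.0245]
blue scene 127 z98 0.028 max 0.0286 top circle [ 0.5791 -0.1797] 0.0195 all [ 0.5773 -0.1824]
blue top 97 z98 0.0309 max 0.0329 top circle [ 0.5795 -0.1803] 0.0182 all [ 0.5787 -0.1799]
ring scene 339 z98 0.0331 max 0.0347 top circle [ 0.3387 -0.1299] 0.0375 all [ 0.3406 -0.1295]
ring top 109 z98 0.0369 max 0.0383 top circle [ 0.3412 -0.1306] 0.0352 all [ 0.34   -0.1225]
jar scene 827 z98 0.1055 max 0.1467 top circle [ 0.5838 -0.4754] 0.0416 all [ 0.5576 -0.4827]
jar top 394 z98 0.1102 max 0.1498 top circle [ 0.5833 -0.4686] 0.0399 all [ 0.5615 -0.4685]
timer scene 881 z98 0.0426 max 0.044 top circle [ 0.4124 -0.5969] 0.0306 all [ 0.4075 -0.6029]
timer top 471 z98 0.0458 max 0.0469 top circle [ 0.4132 -0.5956] 0.0303 all [ 0.4125 -0.5919]
```

View pics/topcrop.png

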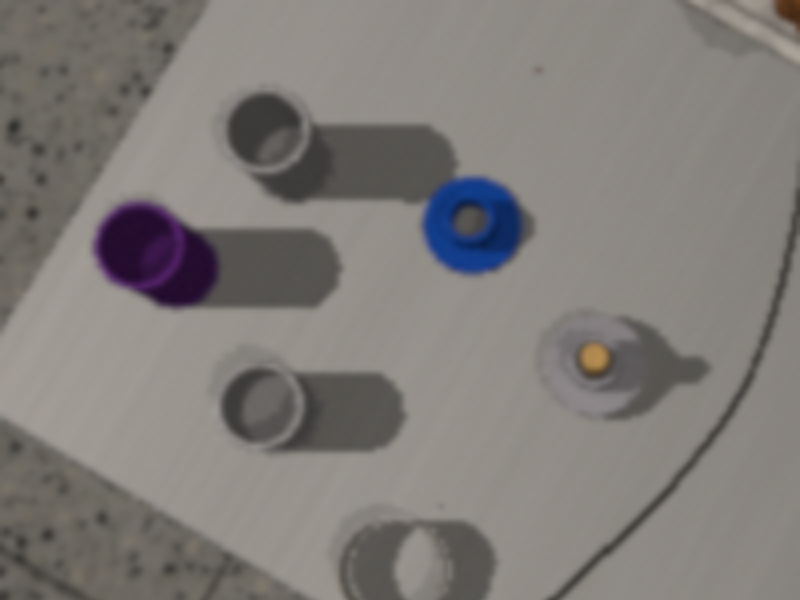

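Both views agree to 2 mm: lids (0.478,-0.266), knob top ~0.0735; tall tin (0.6235,-0.055), rim ~0.091. I start moving in an arc.

{"name": "carry_out", "arguments": {"steps": [1, 0.35, -0.35, 0, 0, 1, 0.7, -0.7, 0, 0, 1, 1, -1, 0, 0], "grip_force": 25}}

```text
clock: 0.4
position: [0.2446, 0.5063, 0.2263]
ee_rot: [-1.564, 0.181, -0.182]
force: [1.4, -0.2, 0.6]
width: 0.998
```

{"name": "carry_out", "arguments": {"steps": [1, 0.35, -0.35, 0, 0, 1, 0.7, -0.7, 0, 0, 1, 1, -1, 0, 0]}}

```text
clock: 0.7
position: [0.3446, 0.406, 0.2266]
ee_rot: [-1.564, 0.182, -0.182]
force: [0.1, 0.5, -0.4]
width: 0.998
```

{"name": "carry_out", "arguments": {"steps": [1, 0.35, -0.35, 0, 0, 1, 0.7, -0.7, 0, 0, 1, 1, -1, 0, 0]}}

```text
clock: 1.0
position: [0.4445, 0.306, 0.2267]
ee_rot: [-1.564, 0.182, -0.182]
force: [0.8, -0.6, -0.5]
width: 0.998
```

```bash
python3 - <<'E'
from h import *
s=arm.observe();print(s["clock"],s["joints"],s["position"],Ro.from_rotvec(s["ee_rot"]).as_matrix().round(3))
E
```

```text
1.0 [-0.83633534  0.29464924  0.1724761   1.79269113 -0.05663332  1.05922754
  0.69528625] [0.444519   0.30596521 0.22666038] [[ 0.973  0.     0.23 ]
 [-0.23  -0.     0.973]
 [ 0.    -1.    -0.   ]]
```

{"name": "carry_out", "arguments": {"steps": [1, 0.1, -0.35, 0, -0.17, 1, 0.2, -0.7, 0, -0.34, 1, 0.3, -1, 0, -0.5]}}

```text
clock: 1.3
position: [0.4732, 0.2061, 0.2265]
ee_rot: [-1.515, 0.494, -0.493]
force: [0.3, 0.2, -0.7]
width: 1.002
```

{"name": "carry_out", "arguments": {"steps": [1, 0, -0.35, 0, -0.17, 1, 0, -0.7, 0, -0.34, 1, 0, -1, 0, -0.5]}}

```text
clock: 1.6
position: [0.4726, 0.1064, 0.2265]
ee_rot: [-1.42, 0.797, -0.797]
force: [0.7, 0.2, -0.7]
width: 1.004
```

{"name": "carry_out", "arguments": {"steps": [1, 0, -0.5, 0, 0, 1, 0, -1, 0, 0]}}

```text
clock: 1.8
position: [0.4726, 0.0073, 0.2266]
ee_rot: [-1.422, 0.791, -0.791]
force: [1.3, 0.2, -0.3]
width: 1.002
```

{"name": "carry_out", "arguments": {"steps": [1, 0, -0.5, 0, 0, 1, 0, -1, 0, 0]}}

```text
clock: 2.0
position: [0.4725, -0.0933, 0.2268]
ee_rot: [-1.422, 0.791, -0.791]
force: [1.3, -0.8, 0.6]
width: 1.002
```

{"name": "carry_out", "arguments": {"steps": [1, 0, -0.5, 0, 0, 1, 0, -1, 0, 0, 1, 0, -1, 0, 0]}}

```text
clock: 2.3
position: [0.4713, -0.1993, 0.2271]
ee_rot: [-1.422, 0.798, -0.802]
force: [-1.0, -0.1, 0.4]
width: 1.002
```

```bash
cat >> h.py <<'E'
def wr(tag):
    s=arm.observe();p,d=get_image("wrist");cv2.imwrite(f"pics/{tag}.png",p[...,::-1])
    np.savez(f"pics/{tag}.npz",p=p,d=d,ee_rot=s["ee_rot"],position=s["position"])
    print(s["clock"],s["joints"].round(3) if hasattr(s["joints"],"round") else s["joints"],s["position"]);return s,p,d
E
python3 - <<'E'
from h import *
s,p,d=wr("w1")
P=cloud(cam("wrist",s),d).reshape(-1,3)
Q=P[(np.hypot(P[:,0]-.478,P[:,1]+.266)<.06)&(P[:,2]>.005)]
T=Q[Q[:,2]>.06];print(len(T),T[:,2].max(),np.percentile(T[:,2],95),cv2.minEnclosingCircle(T[:,:2].astype(np.float32)),T.mean(0))
E
```

```text
2.3 [-0.172  0.265  0.586  1.881 -0.165  1.042  1.025] [ 0.47132581 -0.19931059  0.2271111 ]
680 0.2933556211961195 0.28914062152514486 ((0.4577023684978485, -0.24955689907073975), 0.033921267837285995) [ 0.44658268 -0.24034201  0.21035988]
```

View pics/w1.png

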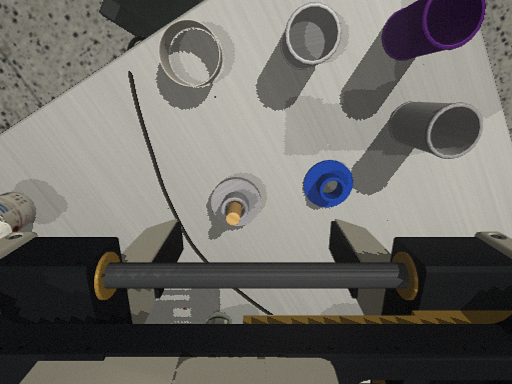

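The wrist view shows the knob at (234,214), clear of the fingers; blue cover at (328,185), tall tin at (440,130).

```bash
python3 - <<'E'
from h import *
s=dict(np.load("pics/w1.npz"));C=cam("wrist",s)
P=cloud(C,s["d"]).reshape(-1,3)
for c,lo,hi in(((.478,-.266),.058,.09),((.478,-.266),.040,.049),((.6235,-.055),.08,.1)):
    T=P[(np.hypot(P[:,0]-c[0],P[:,1]-c[1])<.045)&(P[:,2]>lo)&(P[:,2]<hi)]
    print(len(T),np.percentile(T[:,2],[2,50,98]),cv2.minEnclosingCircle(T[:,:2].astype(np.float32)),T.mean(0))
E
```

```text
212 [0.05935629 0.07252551 0.07444566] ((0.4775002896785736, -0.26557084918022156), 0.00916345790028572) [ 0.47665739 -0.26341366  0.07064617]
272 [0.04037632 0.04493216 0.04766173] ((0.47709736227989197, -0.2652381658554077), 0.017827941104769707) [ 0.47556057 -0.26054039  0.04453209]
1118 [0.0803529  0.08822661 0.09036995] ((0.6218109726905823, -0.05411747470498085), 0.029484622180461884) [ 0.62275903 -0.05279206  0.08698425]
```

{"name": "carry_out", "arguments": {"steps": [0.5, 0.03, -0.37, -0.3, 0, 0.5, 0.05, -0.73, -0.7, 0, 0.5, 0.05, -0.73, -1, 0, 0.5, 0.05, -0.73, -1, 0, 0.5, 0.05, -0.73, -1, 0, 0.5, 0.05, -0.73, -1, 0]}}

```text
clock: 2.95
position: [0.4793, -0.2635, 0.1283]
ee_rot: [-1.421, 0.789, -0.792]
force: [1.0, 0.0, 0.6]
width: 0.534
```

{"name": "carry_out", "arguments": {"steps": [0.5, -0.02, -0.02, -0.2, 0, 0.5, -0.02, -0.02, -0.4, 0, 0.5, -0.02, -0.02, -0.55, 0, 0.5, -0.02, -0.02, -0.55, 0, 0.5, -0.02, -0.02, -0.55, 0]}}

```text
clock: 3.45
position: [0.477, -0.2663, 0.0732]
ee_rot: [-1.421, 0.79, -0.792]
force: [0.1, 0.2, 0.1]
width: 0.501
```

```bash
python3 - <<'E'
from h import *
s,p,d=wr("w2")
P=cloud(cam("wrist",s),d).reshape(-1,3)
T=P[(np.hypot(P[:,0]-.4775,P[:,1]+.2655)<.02)&(P[:,2]>.04)&(P[:,2]<.09)]
print(s["position"],len(T),T[:,2].max() if len(T) else 0, T.mean(0))
E
```

```text
3.45 [ 0.055  0.523  0.497  1.964 -0.362  0.74   1.322] [ 0.47700834 -0.26625846  0.07320514]
[ 0.47700834 -0.26625846  0.07320514] 1765 0.07473270779357791 [ 0.47516832 -0.26193533  0.05683874]
```

View pics/w2.png

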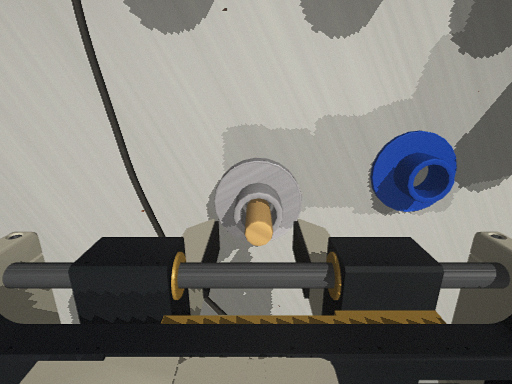

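Knob (258,232) is centred between the fingers (212 / 300).

{"name": "carry_out", "arguments": {"steps": [0.5, 0, 0, -0.12, 0, 0.5, 0.01, 0.01, -0.22, 0, 0.5, 0.01, 0.01, -0.22, 0, 0.5, 0.01, 0.01, -0.22, 0, 0.3, 0.01, 0.01, -0.22, 0, 0.15, 0.01, 0.01, -0.22, 0, 0, 0.01, 0.01, -0.22, 0, 0, 0.01, 0.01, -0.22, 0, 0, 0.01, 0.01, -0.22, 0, 0, 0.01, 0.01, -0.22, 0], "grip_force": 25}}

```text
clock: 4.5
position: [0.4771, -0.2655, 0.0498]
ee_rot: [-1.422, 0.792, -0.792]
force: [0.7, 1.2, -0.3]
width: 0.189
```

{"name": "carry_out", "arguments": {"steps": [0, 0, 0, 0.05, 0, 0, 0, 0, 0.15, 0, 0, 0, 0, 0.3, 0, 0, 0, 0, 0.5, 0, 0, 0, 0, 0.7, 0, 0, 0, 0, 0.85, 0, 0, 0, 0, 0.95, 0, 0, 0, 0, 1, 0, 0, 0, 0, 1, 0], "grip_force": 30}}

```text
clock: 5.4
position: [0.4772, -0.2656, 0.1502]
ee_rot: [-1.422, 0.791, -0.792]
force: [0.1, 0.0, -3.0]
width: 0.185
```

```bash
python3 - <<'E'
from h import *
s,p,d=wr("w3");print(s["force"],s["width"])
E
```

```text
5.4 [-0.004  0.419  0.564  1.896 -0.281  0.904  1.251] [ 0.47715775 -0.26559314  0.15024372]
[ 0.13774716  0.026821   -2.98421189] 0.18482785689328407
```

View pics/w3.png

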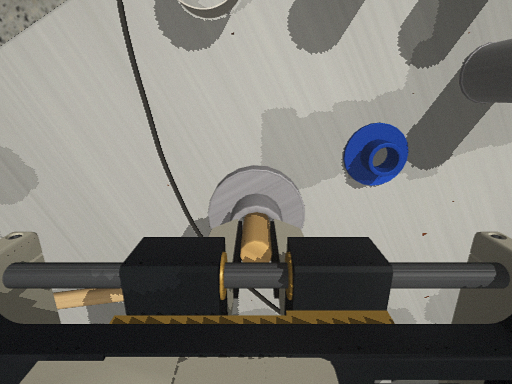

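Lids hang from the fingers (disc at (257,205), force −3 N ≈ their weight).

{"name": "carry_out", "arguments": {"steps": [0, 0, 0, 0.15, 0, 0, 0, 0, 0.35, 0, 0, 0.07, 0.1, 0.5, 0, 0, 0.2, 0.28, 0.5, 0, 0, 0.36, 0.5, 0.5, 0, 0, 0.52, 0.72, 0.5, 0, 0, 0.66, 0.9, 0.5, 0, 0, 0.73, 1, 0.5, 0]}}

```text
clock: 6.25
position: [0.5508, -0.1632, 0.1986]
ee_rot: [-1.422, 0.791, -0.789]
force: [-0.5, -0.6, -3.0]
width: 0.189
```

{"name": "carry_out", "arguments": {"steps": [0, 0.1, 0.13, 0, 0, 0, 0.25, 0.33, 0, 0, 0, 0.42, 0.55, 0, 0, 0, 0.56, 0.75, 0, 0, 0, 0.66, 0.9, 0, 0, 0, 0.73, 1, 0, 0, 0, 0.73, 1, 0, 0, 0, 0.73, 1, 0, 0, 0, 0.73, 1, 0, 0]}}

```text
clock: 7.15
position: [0.6223, -0.0673, 0.1999]
ee_rot: [-1.422, 0.793, -0.794]
force: [-0.7, -0.7, -2.4]
width: 0.187
```

```bash
python3 - <<'E'
from h import *
s,p,d=wr("w4");print(s["force"],s["width"])
p,d=get_image("top");np.savez("pics/top1.npz",p=p,d=d)
q,e=get_image("scene");np.savez("pics/scene1.npz",p=q,d=e)
cv2.imwrite("pics/m1.png",np.hstack([cv2.resize(a[...,::-1],None,fx=3,fy=3,interpolation=2) for a in(q[30:200,180:310],p[90:260,100:230])]))
for n,dd in(("top",d),("scene",e)):
    P=cloud(cam(n),dd).reshape(-1,3)
    near=np.hypot(P[:,0]-.623,P[:,1]+.054)<.05
    T=P[near&(P[:,2]>.084)&(P[:,2]<.098)];print(n,"rim",len(T),cv2.minEnclosingCircle(T[:,:2].astype(np.float32)) if len(T) else 0)
    for lo in(.150,.160,.168,.175):
        T=P[near&(P[:,2]>lo)&(P[:,2]<lo+.008)]
        if len(T): print(n,lo,len(T),cv2.minEnclosingCircle(T[:,:2].astype(np.float32)),T.mean(0))
E
```

```text
7.15 [-0.338  0.491  0.538  1.637 -0.275  1.09   0.829] [ 0.62230347 -0.06727244  0.19986881]
[-0.7319751  -0.66167046 -2.40386707] 0.18681979248470476
top rim 0 0
top 0.168 10 ((0.6317272782325745, -0.1002807468175888), 0.007368138059973717) [ 0.63173248 -0.10027427  0.17227633]
scene rim 80 ((0.6220117211341858, -0.054398201406002045), 0.030356988310813904)
scene 0.15 1 ((0.5890527963638306, -0.06241704523563385), 9.999999747378752e-05) [ 0.58905279 -0.06241704  0.15775792]
scene 0.16 67 ((0.6200608015060425, -0.07165457308292389), 0.03462561219930649) [ 0.60760067 -0.08992073  0.16410081]
scene 0.168 181 ((0.6222952008247375, -0.06954096257686615), 0.03542480990290642) [ 0.61782928 -0.07681772  0.17082394]
scene 0.175 37 ((0.6210492849349976, -0.07010499387979507), 0.01832638494670391) [ 0.61776506 -0.07961841  0.17918336]
```

View pics/m1.png

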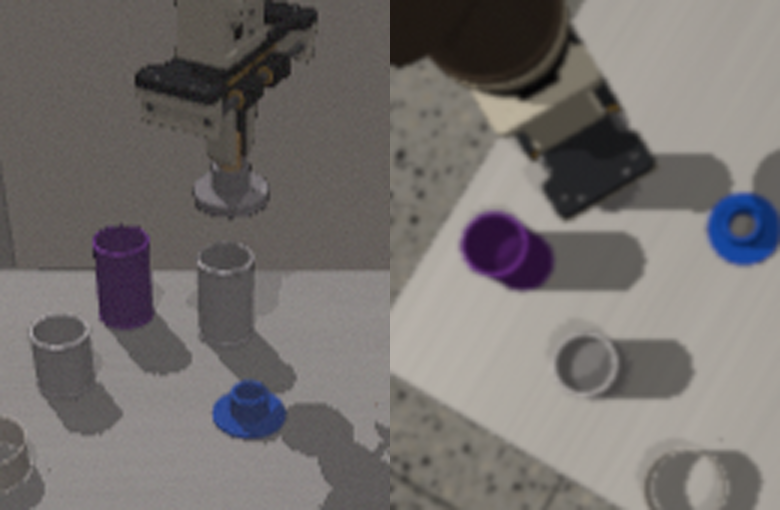

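Lids hang level, level disc at (230,190) over and in front of the tin rim (225,260) in the left panel; grip intact.

```bash
python3 - <<'E'
from h import *
s=dict(np.load("pics/w4.npz"));C=cam("wrist",s);P=cloud(C,s["d"]).reshape(-1,3)
x=P[np.hypot(P[:,0]-.6225,P[:,1]+.0545)<.045]
T=x[(x[:,2]>.085)&(x[:,2]<.095)]
print(len(T),np.percentile(T[:,2],98) if len(T) else 0)
if len(T)>10:
    r=T[:,:2];print(r.min(0),r.max(0),cv2.minEnclosingCircle(r.astype(np.float32)))
T=P[(np.hypot(P[:,0]-.6223,P[:,1]+.0673)<.045)&(P[:,2]>.168)&(P[:,2]<.178)]
print(len(T),T.mean(0),cv2.minEnclosingCircle(T[:,:2].astype(np.float32)))
M=np.c_[T[:,:2],np.ones(len(T))];print(np.linalg.lstsq(M,T[:,2],rcond=None)[0])
E
```

```text
414 0.09042110086814889
[ 0.59353134 -0.06729552] [ 0.64994213 -0.02498342] ((0.6218838095664978, -0.052761636674404144), 0.028684796765446663)
3323 [ 0.61298698 -0.0554415   0.17139043] ((0.6210211515426636, -0.06837429106235504), 0.03504322096705437)
[ 0.01161829 -0.00226615  0.16414294]
```

{"name": "carry_out", "arguments": {"steps": [0, 0, 0.05, 0, 0, 0, 0, 0.13, 0, 0, 0, 0, 0.13, -0.1, 0, 0, 0, 0.13, -0.25, 0, 0, 0, 0.13, -0.4, 0, 0, 0, 0.13, -0.5, 0, 0, 0, 0.13, -0.55, 0, 0, 0, 0.13, -0.55, 0, 0, 0, 0.13, -0.55, 0]}}

```text
clock: 8.2
position: [0.6233, -0.0528, 0.1451]
ee_rot: [-1.422, 0.791, -0.792]
force: [-0.7, -0.3, -2.2]
width: 0.187
```

```bash
python3 - <<'E'
from h import *
s,p,d=wr("w5");print(s["force"],s["width"])
C=cam("wrist",s);P=cloud(C,d).reshape(-1,3);x=P[np.hypot(P[:,0]-.622,P[:,1]+.054)<.045]
for lo,hi in((.085,.095),(.113,.122)):
    T=x[(x[:,2]>lo)&(x[:,2]<hi)]
    if len(T)>10:print(lo,len(T),T[:,:2].min(0),T[:,:2].max(0),cv2.minEnclosingCircle(T[:,:2].astype(np.float32)))
q,e=get_image("scene");cv2.imwrite("pics/s5.png",cv2.resize(q[60:170,180:310,::-1],None,fx=5,fy=5,interpolation=2))
E
```

```text
8.2 [-0.341  0.543  0.51   1.699 -0.309  0.979  0.835] [ 0.62329584 -0.05277993  0.14505283]
[-0.655812   -0.25083315 -2.21093393] 0.18660316137710942
0.113 3328 [ 0.58740787 -0.0799622 ] [ 0.65544662 -0.01865551] ((0.6219561696052551, -0.053548168390989304), 0.03514335677027702)
```

View pics/s5.png

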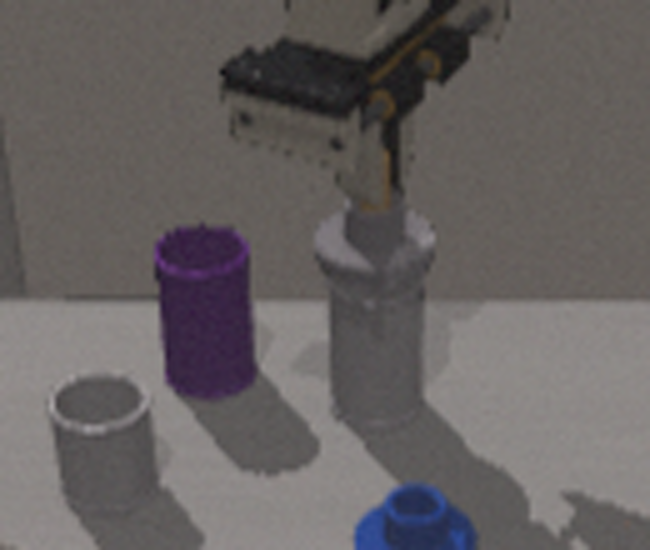

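The cover (375,245) is centred on the tin (377,330). Lowering gently with force checks.

{"name": "carry_out", "arguments": {"steps": [0, -0.01, -0.01, -0.02, 0, 0, -0.01, -0.01, -0.05, 0, 0, -0.01, -0.01, -0.08, 0, 0, -0.01, -0.01, -0.11, 0, 0, -0.01, -0.01, -0.13, 0, 0, -0.01, -0.01, -0.13, 0, 0, -0.01, -0.01, -0.13, 0]}}

```text
clock: 9.0
position: [0.622, -0.0536, 0.1317]
ee_rot: [-1.422, 0.792, -0.792]
force: [-0.6, -0.5, -3.1]
width: 0.185
```

No contact; last 6 mm.

{"name": "carry_out", "arguments": {"steps": [0, 0, 0, -0.02, 0, 0, 0, 0, -0.035, 0, 0, 0, 0, -0.05, 0, 0, 0, 0, -0.06, 0, 0, 0, 0, -0.06, 0, 0, 0, 0, -0.06, 0]}}

```text
clock: 9.6
position: [0.6221, -0.0536, 0.1259]
ee_rot: [-1.422, 0.792, -0.792]
force: [0.3, 0.0, -1.1]
width: 0.188
```

{"name": "carry_out", "arguments": {"steps": [0, 0, 0, -0.01, 0, 0, 0, 0, -0.01, 0, 0, 0, 0, -0.01, 0, 0, 0, 0, -0.01, 0]}}

```text
clock: 10.0
position: [0.6224, -0.0535, 0.1257]
ee_rot: [-1.421, 0.791, -0.792]
force: [-1.7, 1.9, 7.7]
width: 0.184
```

Contact at the expected height (+8 N). Releasing slowly, then looking.

{"name": "carry_out", "arguments": {"steps": [0.22, 0, 0, 0.01, 0, 0.25, 0, 0, 0.01, 0, 0.3, 0, 0, 0.01, 0, 0.4, 0, 0, 0.01, 0, 0.5, 0, 0, 0.01, 0, 0.6, 0, 0, 0.01, 0, 0.6, 0, 0, 0.01, 0, 0.6, 0, 0, 0.01, 0]}}

```text
clock: 10.8
position: [0.622, -0.0536, 0.1257]
ee_rot: [-1.422, 0.792, -0.792]
force: [0.5, -0.6, 1.0]
width: 0.595
```

```bash
python3 - <<'E'
from h import *
s,p,d=wr("w6");print(s["force"],s["width"])
C=cam("wrist",s);P=cloud(C,d).reshape(-1,3);x=P[np.hypot(P[:,0]-.622,P[:,1]+.054)<.05]
for lo,hi in((.093,.102),(.118,.126),(.14,.156)):
    T=x[(x[:,2]>lo)&(x[:,2]<hi)]
    if len(T)>10:
        M=np.c_[T[:,:2],np.ones(len(T))]
        print(lo,len(T),np.percentile(T[:,2],[5,50,95]),cv2.minEnclosingCircle(T[:,:2].astype(np.float32)),np.linalg.lstsq(M,T[:,2],rcond=None)[0])
E
```

```text
10.8 [-0.333  0.562  0.5    1.721 -0.322  0.941  0.848] [ 0.62200082 -0.05363091  0.1257282 ]
[ 0.50227209 -0.5534755   1.04697787] 0.5946639882757868
0.093 4139 [0.0960178  0.09716881 0.09831957] ((0.6210329532623291, -0.05434726923704147), 0.0352102555334568) [ 0.00228119 -0.00169222  0.09569455]
0.118 1071 [0.11880091 0.12100559 0.12478637] ((0.6180712580680847, -0.049018219113349915), 0.03181743249297142) [ 0.00950552 -0.01246862  0.11459314]
0.14 2021 [0.14100726 0.14869236 0.15466761] ((0.616065263748169, -0.045666154474020004), 0.04453940689563751) [-0.00332163  0.00424813  0.15025791]
```

View pics/w6.png

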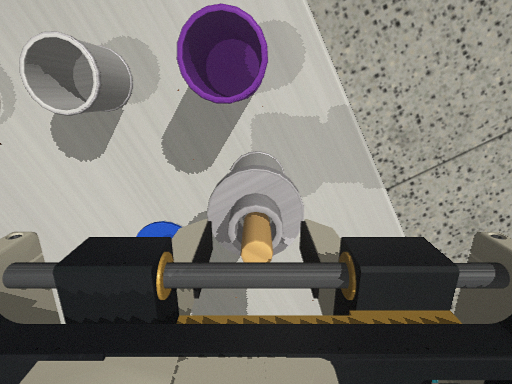

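Released: cover level (slope <0.3%), disc top at 0.097 as for a fully seated lid; knob (257,235) free, collar (257,225) between the fingers. Now gripping the collar.

{"name": "carry_out", "arguments": {"steps": [0.6, 0, 0, -0.08, 0, 0.6, 0, 0, -0.16, 0, 0.6, 0, 0, -0.23, 0, 0.6, 0, 0, -0.23, 0, 0.6, 0, 0, -0.23, 0, 0.5, 0, 0, -0.23, 0, 0.44, 0, 0, -0.23, 0, 0.38, 0, 0, -0.23, 0, 0.3, 0, 0, -0.23, 0, 0, 0, 0, -0.23, 0, 0, 0, 0, -0.23, 0, 0, 0, 0, -0.23, 0], "grip_force": 20}}

```text
clock: 12.05
position: [0.6222, -0.0536, 0.103]
ee_rot: [-1.421, 0.792, -0.792]
force: [0.2, 0.2, 3.0]
width: 0.394
```

{"name": "carry_out", "arguments": {"steps": [0, 0, 0, 0.03, 0, 0, 0, 0, 0.07, 0, 0, 0, 0, 0.13, 0, 0, 0, 0, 0.2, 0, 0, 0, 0, 0.27, 0, 0, 0, 0, 0.34, 0, 0, 0, 0, 0.4, 0, 0, 0, 0, 0.4, 0]}}

```text
clock: 12.85
position: [0.6226, -0.0537, 0.1439]
ee_rot: [-1.421, 0.791, -0.793]
force: [0.5, 0.6, -0.7]
width: 0.391
```

{"name": "carry_out", "arguments": {"steps": [0, 0, 0, 0.06, 0, 0, 0, 0, 0.14, 0, 0, 0, 0, 0.24, 0, 0, 0, 0, 0.34, 0, 0, 0, 0, 0.44, 0, 0, 0, 0, 0.54, 0, 0, 0, 0, 0.62, 0, 0, 0, 0, 0.65, 0, 0, 0, 0, 0.65, 0, 0, 0, 0, 0.65, 0]}}

```text
clock: 13.85
position: [0.6218, -0.0535, 0.2074]
ee_rot: [-1.422, 0.792, -0.791]
force: [0.4, -0.2, -0.9]
width: 0.392
```

```bash
python3 - <<'E'
from h import *
s,p,d=wr("w7");print(s["force"],s["width"],np.abs(s["dq"]).max())
C=cam("wrist",s);P=cloud(C,d).reshape(-1,3)
T=P[(np.hypot(P[:,0]-.622,P[:,1]+.054)<.05)&(P[:,2]>.190)&(P[:,2]<.206)]
T=T[np.abs(T[:,2]-np.median(T[:,2]))<.004]
print("cover",len(T),T.mean(0),cv2.minEnclosingCircle(T[:,:2].astype(np.float32)),np.linalg.lstsq(np.c_[T[:,:2],np.ones(len(T))],T[:,2],rcond=None)[0])
q,e=get_image("scene");cv2.imwrite("pics/s7.png",cv2.resize(q[50:230,140:310,::-1],None,fx=3.3,fy=3.3,interpolation=2))
P=cloud(cam("scene"),e).reshape(-1,3);n=np.hypot(P[:,0]-.622,P[:,1]+.054)<.05
for lo,hi in((.085,.1),(.125,.16),(.18,.205)):
    T=P[n&(P[:,2]>lo)&(P[:,2]<hi)];print(lo,len(T),np.percentile(T[:,2],[2,98]),cv2.minEnclosingCircle(T[:,:2].astype(np.float32)))
p0=np.load("pics/top0.npz")["p"].astype(int);p1,d1=get_image("top");print(cam("top")[4])
for k,(u,v) in dict(short=(165,211),purple=(138,174),blue=(218,166),ring=(200,252),jar=(329,166)).items():
    print(k,np.abs(p1[v-15:v+15,u-15:u+15].astype(int)-p0[v-15:v+15,u-15:u+15]).mean())
E
```

```text
13.85 [-0.362  0.481  0.539  1.632 -0.269  1.104  0.804] [ 0.62177945 -0.05347711  0.2074125 ]
[ 0.44624455 -0.19607146 -0.9344265 ] 0.39246254635552574 0.003315062836475834
cover 3439 [ 0.61149603 -0.03858843  0.20155699] ((0.619050145149231, -0.0507732629776001), 0.034172359853982925) [ 0.00765589 -0.01271333  0.19638486]
0.085 173 [0.08658438 0.09861919] ((0.6231160163879395, -0.05413190275430679), 0.03029298596084118)
0.125 56 [0.12544898 0.14998348] ((0.6212682723999023, -0.05766868591308594), 0.008762210607528687)
0.18 232 [0.18916085 0.20265019] ((0.6226089596748352, -0.05690313130617142), 0.03661150857806206)
[ 0.37507496 -0.26802192  1.01284789]
short 14.172962962962963
purple 11.896666666666667
blue 13.934814814814814
ring 13.88037037037037
jar 15.727777777777778
```

View pics/s7.png

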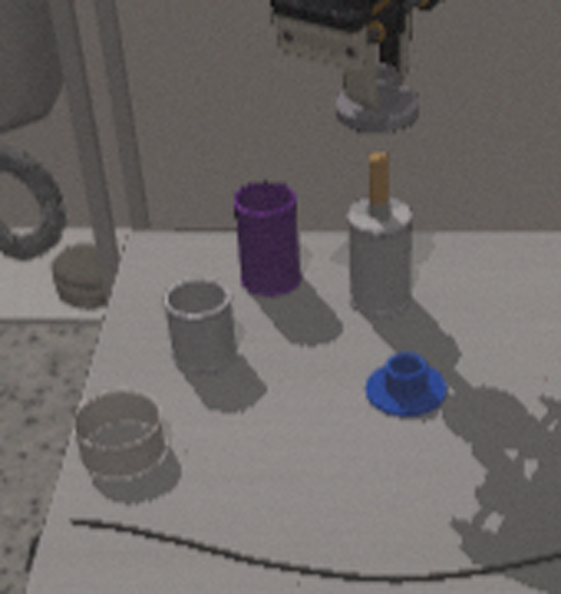

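The inner lid is seated, knob upright at (378,178), and the cover is held level at (377,105), well clear of it. The neighbours stand where they were.

```bash
python3 -c "
from cell import arm
print(arm.sign_off())"
```

```text
the job is handed in; nothing more can be done
None
```

I carried the nested lids by the knob to the tall steel tin, seated the inner lid and let go. I then gripped the cover by its collar and lifted it straight off. I handed the job in at about 14 s, holding the cover level above the tin.

Last checks:
- **Inner lid:** the knob top is at 0.150 m and the flange at the rim, as expected for a lid sitting fully down. The tin has not moved measurably.
- **Cover:** its lowest edge is at about 0.189 m, roughly 39 mm above the knob. It is tilted by less than 1°, with the gripper open 36 mm on the collar.
- **Forces:** about 8 N was the largest wrist force I read, when the lid seated. I only had readings at the end of each move.
- **Bystanders:** in the last scene picture, the short tin, purple tin, blue cover and ring cutter look unmoved. A before/after pixel comparison of the top view told me nothing: it gave similar differences (12–16 grey levels) everywhere. So I have no measured check of them, and the jar and timer were out of that last picture.

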